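# Put the setting rings under their cover and pair the measured parts

## Robot

A 7-joint arm with a two-finger parallel gripper is mounted at the origin on a cart in front of the work surface, level with it; the furniture and walls round the work are solid. World frame = base frame: x ahead of the robot, y to its left, z up, the work surface at z = 0. Lengths are in m, angles in rad, forces in N, time in s.
With the tool pointing down it reaches from about 0.35 to 0.9 m from the base axis. Payload 19.9 kg.
Tool frame: the origin (TCP) lies between the finger pads; the fingertips stand 19 mm ahead of it and the grasp point (between the pads) is the TCP; z points along the fingers, y is the direction in which the jaws open and shut (so a half turn about z gives the same grasp; the last joint's range is limited). The gripper opens to 94 mm and grips with 3 to 60 N. Pads are 16 mm wide; open, the fingers measure 119 mm over their backs; the gripper's body (75 mm by 177 mm) begins 78 mm behind the grasp point.
Start: joints at [1.169, 0.417, -0.01, 1.614, 0.005, 1.111, -0.053], TCP at [0.221, -0.585, 0.224] pointing down, gripper open.
Joint ranges: [-2.81, 2.81], [-0.39, 2.02], [-1.27, 1.25], [0.06, 2.57], [-1.19, 4.33], [0.19, 2], [-2.82, 2.82]. Speed limits (rad/s): [1.89, 1.89, 2.39, 2.39, 3.01, 3.01, 3.01].

## Interface

Orientations are given as a 3x3 rotation matrix whose columns are the frame's x, y, z axes.
In Python, from rig import robot gives the robot as it stands. Calls block until the motion is done:
- robot.move_ptp(position, orientation): joint-space move of the TCP to a pose.
- robot.move_linear(position, velocity=0.15, frame=None, threshold=None): straight line of the TCP; frame=None keeps the orientation; velocity is the mean speed in m/s. With threshold (N) it stops when the force on the tool has changed by that much, and returns True; else False.
- robot.goto_joints(angles): joint-space move.
- robot.gripper_to(opening): finger opening in m; the grip force is fixed at half the most; returns when the fingers have stopped.
- robot.pause(seconds).
- robot.ik(position, orientation): joint angles nearest the present ones, or None.
- robot.get_state(): the state.
- robot.grab_frame(name): name is "scene" or "top"; returns the picture (384x512x3 uint8, red, green, blue); there is no depth.
- robot.camera_info(name): a dict with "fx", "fy", "cx", "cy" (pixels), "rvec" (rotation vector, rad) and "tvec" (3), from world to camera coordinates, as OpenCV has them. Camera axes: x right, y down, z forward; pixel columns grow to the right and rows downward; lengths in m; the calibration is good to about 2 mm. A picture is of the moment at which its call begins. camera_info takes no time and is no camera call.
A pose or a line that the arm cannot do raises robot.PlanningError and nothing moves.
- robot.sign_off(): hands the job in, once; it reports no verdict.
The state is a dict: "time": time; "qpos": joint angles; "joint_vel": joint speeds; "effort": joint torques, N m; "ee_pos": TCP position; "tool_rot": TCP orientation; "force": force on the tool from outside, world axes, zero at the start; "moment": the same for the moment, N m; "opening": finger opening in m.
Only numpy, scipy, OpenCV 4.12 (cv2) and the standard library are available. Lean on these libraries where they do the work, as an engineer would, in place of code of your own. Each camera call takes 0.05 s, during which the arm holds its last target.

## Task

Clear up after measuring: on the blue stand put the large setting ring, the small setting ring on top of it, and then the red dust cover over the small ring so that it sits on the large one. On the green stand put the turned flange, hub up, and lay the ball bearing flat on its hub. Set each thing down centred on what is below it, let go of everything, and leave the bracket, the loupe and the magnetic base where they are.

Things in the scene. Friction and masses are not known exactly. Their poses are not given: they have to be found in the camera images.
- blue_stand_top (a point): Low round aluminium stand, 80 mm across and 10 mm high, with a flat blue pad; fixed. Point at the centre of its top face (10 mm above the worktop), z up.
- green_stand_top (a point): The same stand with a flat green pad; fixed. Point at the centre of its top face (10 mm above the worktop), z up.
- large_ring_centre (a point): Large plain steel setting ring, 52 mm outside, 18 mm high, with a bore that nothing needs to enter; grasp it across the outside. Point at its centre, half-way up; z axis up. Loose, lies flat at the start. 
- small_ring_centre (a point): Small plain steel setting ring, 39 mm outside, 14 mm high; grasp it across the outside. Point at its centre, half-way up; z axis up. Loose, lies flat at the start. 
- cover_centre (a point): Round red plastic dust cover with a black knob, an upside-down cup: 53 mm outside, 47 mm inside, open below, 16 mm deep inside, body 19 mm high; the knob on top is 22 mm across and goes from 19 to 39 mm above the lower rim (19 mm across in its lowest 5 mm). Fits over the small ring with 4 mm to spare all round and then stands with its rim on the large ring. Grasp the knob. 39 mm high in all. Point at its centre, half-way up; z axis up. Loose, lies flat at the start. 
- flange_centre (a point): Turned steel flange lying hub up: disc 57 mm across and 11 mm thick, on it a round hub 31 mm across, whose flat top is 24 mm above the underside. Grasp the hub. Point at its centre, half-way up; z axis up. Loose, lies flat at the start. 
- ball_bearing_centre (a point): Sealed ball bearing with a black seal ring, 35 mm outside, 11 mm high; either face is alike. It is laid on the flange's hub, not fitted into it. Point at its centre, half-way up; z axis up. Loose, lies flat at the start. 
- bracket_centre (a point): Milled aluminium angle bracket, 51 x 67 mm, 42 mm high; bystander, loose. Point half-way up over the centre of its base.
- eye_loupe_centre (a point): Black eye loupe, 34 mm across, 30 mm high; bystander, loose. Point at its centre.
- magnet_block_centre (a point): Small black magnetic base with a red button, 48 x 50 mm, 51 mm high with its stub; bystander, loose. Point half-way up over the centre of its base.
Not all that is in view belongs to the job. What is shaped like the part that bears flange_centre but brown or turquoise is not meant. Of the things that look like the part that bears cover_centre, take the one that is farthest to the robot's left at the start.

How it is judged:
By the outcome, as a careful person would: the job done as asked, in the order asked, and still so for the second after the job is handed in, with the robot touching nothing.
It also fails if it takes over 136 s, if anything falls off the work surface, if the arm or the gripper's body presses on something with over 40 N, if the wrist force passes 120 N, or if a joint passes its speed limit or range.

## Working session

There is one attempt and no reset: what is moved stays moved. The work goes in short steps, each a Python script; the robot and the scene stay as the last script left them, time stands still between calls to the robot, and variables do not carry over. Pictures are saved under pics/ and viewed, and the job is handed in when it is done.

```bash
ls; mkdir -p pics; python3 - <<'E'
from rig import robot
import cv2
for n in("scene","top"):
    im=robot.grab_frame(n); cv2.imwrite(f"pics/{n}0.png",im[:,:,::-1])
    print(n,robot.camera_info(n))
s=robot.get_state();print(s)
E
```

```text
pics
scene {'fx': 486.86617948721505, 'fy': 486.86617948721505, 'cx': 250.7526425317396, 'cy': 194.0666258265676, 'rvec': array([ 1.90463406, -0.62549876,  0.39104931]), 'tvec': array([-0.49375375,  0.16492577,  1.00190767])}
top {'fx': 489.06710595448186, 'fy': 489.06710595448186, 'cx': 245.51342440891597, 'cy': 193.16719370074594, 'rvec': array([ 2.20231248, -2.15540844,  0.07842353]), 'tvec': array([-0.07807681,  0.55510203,  1.20424118])}
{'time': 0.1, 'qpos': array([ 1.16851629,  0.41786571, -0.01034487,  1.61407324,  0.00469803,
        1.11069336, -0.05299061]), 'joint_vel': array([ 9.24461681e-04, -3.10180923e-03, -5.24709933e-04, -2.18213405e-03,
       -4.31016225e-04,  4.40959984e-04, -2.98506795e-05]), 'effort': array([ 1.59551393e-03, -8.52573109e+01,  6.40589185e-01, -4.26691568e+01,
       -4.87652316e-02,  1.63764122e-02,  1.49478583e-04]), 'ee_pos': array([ 0.22053917, -0.58448083,  0.22393508]), 'tool_rot': array([[ 9.35602460e-01,  3.53055042e-01, -4.16877433e-04],
       [ 3.53055282e-01, -9.35602004e-01,  9.25967488e-04],
       [-6.31138716e-05, -1.01351824e-03, -9.99999484e-01]]), 'force': array([-0.5429362 ,  0.28537915,  0.1451052 ]), 'moment': array([-0.03202986,  0.01042687,  0.04454915]), 'opening': 0.09401093547895444}
```

View pics/scene0.png

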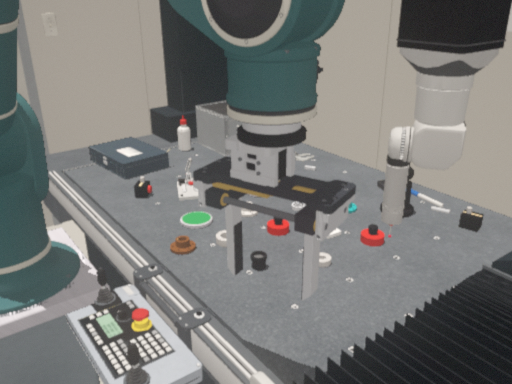

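View pics/top0.png

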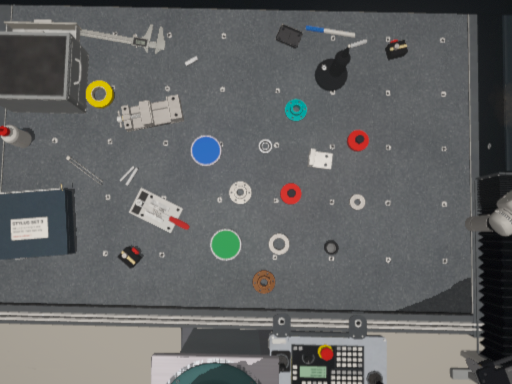

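```bash
python3 - <<'E'
import cv2
a=cv2.imread("pics/top0.png")[85:300,180:410]
cv2.imwrite("pics/crop1.png",cv2.resize(a,None,fx=2.78,fy=2.78,interpolation=cv2.INTER_CUBIC)[:600,:800])
b=cv2.imread("pics/scene0.png")[150:310,100:480]
cv2.imwrite("pics/crop2.png",cv2.resize(b,None,fx=2.1,fy=2.1,interpolation=cv2.INTER_CUBIC))
E
```

```text
(no output)
```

View pics/crop1.png

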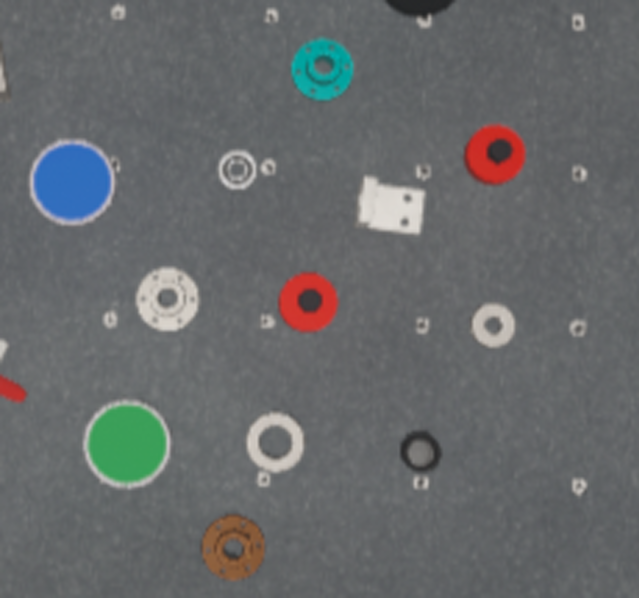

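View pics/crop2.png

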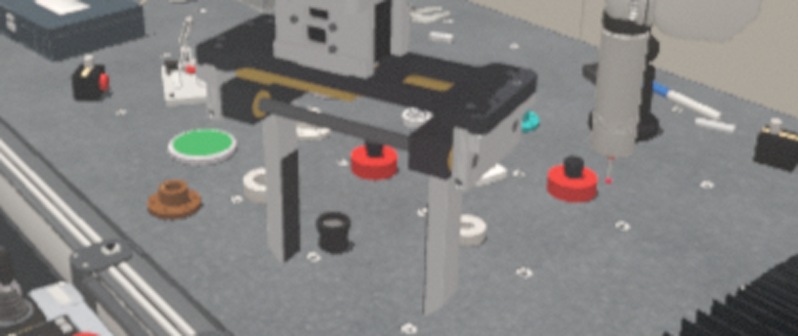

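```bash
cat > h.py <<'E'
import numpy as np, cv2
from rig import robot
def cam(n):
    c=robot.camera_info(n);R=cv2.Rodrigues(c["rvec"])[0];t=np.array(c["tvec"]).reshape(3)
    K=np.array([[c["fx"],0,c["cx"]],[0,c["fy"],c["cy"]],[0,0,1]]);return K,R,t
def cast(n,uv,z):
    K,R,t=cam(n);o=-R.T@t;d=R.T@np.linalg.solve(K,[uv[0],uv[1],1.]);return o+d*(z-o[2])/d[2]
def proj(n,P):
    K,R,t=cam(n);p=K@(R@np.array(P)+t);return p[:2]/p[2]
def blob(im,mask_fn,near,win=22):
    """outline centroid of filled largest blob near pixel"""
    u,v=near;u0,v0=int(u-win),int(v-win)
    c=im[v0:v0+2*win,u0:u0+2*win]
    c4=cv2.resize(c,None,fx=4,fy=4,interpolation=cv2.INTER_LINEAR)
    m=mask_fn(c4).astype(np.uint8)*255
    cs=cv2.findContours(m,cv2.RETR_EXTERNAL,cv2.CHAIN_APPROX_NONE)[0]
    k=max(cs,key=cv2.contourArea);h=cv2.convexHull(k);M=cv2.moments(h)
    ctr=np.array([M["m10"],M["m01"]])/M["m00"]
    uv=(ctr+0.5)/4-0.5+[u0,v0]
    return uv,2*np.sqrt(M["m00"]/np.pi)/4
hsv=lambda c:cv2.cvtColor(c,cv2.COLOR_RGB2HSV)
red=lambda c:(c[...,0].astype(int)-c[...,1]>70)
bright=lambda c:(cv2.cvtColor(c,cv2.COLOR_RGB2GRAY)>145)
blue=lambda c:(c[...,2].astype(int)-c[...,0]>60)
green=lambda c:(c[...,1].astype(int)-c[...,0]>45)
E
python3 - <<'E'
from h import *
K,R,t=cam("top");print("cam pos",-R.T@t); K,R,t=cam("scene");print(-R.T@t)
print("base px",proj("top",[0,0,0]),"tcp px",proj("top",robot.get_state()["ee_pos"]))
im=robot.grab_frame("top")
for nm,f,p,z in [("blue",blue,(206,150),.01),("blueW",lambda c:bright(c)|blue(c),(206,150),.007),("green",green,(226,244),.01),("greenW",lambda c:bright(c)|green(c),(226,244),.007),("large",bright,(279,244),.009),("small",bright,(357,202),.007),("cover",red,(291,194),.0095),("cover2",red,(358,140),.0095),("flange",bright,(240,192),.0055),("bearing",bright,(265,146),.0055)]:
    uv,d=blob(im,f,p, 22 if nm!="bearing" else 11);P=cast("top",uv,z)
    K,R,t=cam("top");dep=(R@P+t)[2]
    print(nm,uv.round(2),P.round(4),"dia mm",round(d*dep/K[0,0]*1000,1))
E
```

```text
cam pos [ 0.4615669  -0.0742129   1.24333404]
[-0.09302011 -0.98365257  0.54643128]
base px [213.80482695 418.60554146] tcp px [496.35632525 355.64767996]
blue [205.52 149.95] [0.6658 0.0383 0.01  ] dia mm 70.1
blueW [205.48 150.08] [0.6659 0.0386 0.007 ] dia mm 78.6
green [225.31 244.14] [ 0.4282 -0.0181  0.01  ] dia mm 69.9
greenW [225.19 244.37] [ 0.4275 -0.0177  0.007 ] dia mm 79.4
large [278.12 245.19] [ 0.4284 -0.1507  0.009 ] dia mm 56.0
small [357.11 201.56] [ 0.5425 -0.3487  0.007 ] dia mm 38.8
cover [290.42 193.3 ] [ 0.5597 -0.1796  0.0095] dia mm 53.6
cover2 [357.76 140.04] [ 0.6995 -0.3492  0.0095] dia mm 54.3
flange [239.77 192.29] [ 0.5598 -0.0514  0.0055] dia mm 57.7
bearing [264.96 145.59] [ 0.681  -0.1131  0.0055] dia mm 35.5
```

```bash
python3 - <<'E'
from h import *
a=cv2.imread("pics/top0.png")[150:300,400:512]
cv2.imwrite("pics/crop3.png",cv2.resize(a,None,fx=4,fy=4,interpolation=cv2.INTER_CUBIC))
b=cv2.imread("pics/scene0.png")[60:260,340:500]
cv2.imwrite("pics/crop4.png",cv2.resize(b,None,fx=3,fy=3,interpolation=cv2.INTER_CUBIC))
# ring with opening + tighter window
im=cv2.imread("pics/top0.png")[:,:,::-1].copy()
op=lambda th:(lambda c:cv2.morphologyEx((cv2.cvtColor(c,cv2.COLOR_RGB2GRAY)>th).astype(np.uint8),cv2.MORPH_OPEN,np.ones((15,15))))
for th in (135,145,160,170):
  for nm,p,z in (("large",(279,244),.009),("small",(357,202),.007),("flange",(240,192),.0055)):
    uv,d=blob(im,op(th),p);P=cast("top",uv,z);print(th,nm,uv.round(2),P.round(4),round(d*1.235/489*1000,1))
D=lambda a:np.array([[np.cos(a),np.sin(a),0],[np.sin(a),-np.cos(a),0],[0,0,-1]])
for nm,p in dict(large=(.428,-.151),small=(.5425,-.3487),cover=(.5597,-.1796),flange=(.5598,-.0514),bear=(.681,-.1131),blue=(.6658,.0385),green=(.428,-.018)).items():
  for a in (0,90):
    print(nm,a,[None if q is None else np.round(q,2).tolist() for q in (robot.ik([*p,z],D(np.radians(a))) for z in (.025,.16))])
E
```

```text
135 large [278.48 243.86] [ 0.4318 -0.1515  0.009 ] 53.7
135 small [357.06 201.58] [ 0.5425 -0.3486  0.007 ] 39.6
135 flange [239.74 192.23] [ 0.56   -0.0513  0.0055] 58.4
145 large [278.5  235.59] [ 0.4524 -0.1513  0.009 ] 17.4
145 small [357.16 200.02] [ 0.5464 -0.3488  0.007 ] 33.5
145 flange [239.74 192.29] [ 0.5598 -0.0513  0.0055] 57.4
160 large [286.62 243.75] [ 0.4325 -0.172   0.009 ] 12.2
160 small [362.38 201.62] [ 0.5426 -0.362   0.007 ] 11.9
160 flange [239.86 192.33] [ 0.5597 -0.0516  0.0055] 55.1Traceback (most recent call last):
  File "<stdin>", line 11, in <module>
  File "h.py", line 17, in blob
    k=max(cs,key=cv2.contourArea);h=cv2.convexHull(k);M=cv2.moments(h)
ValueError: max() iterable argument is empty
```

View pics/crop3.png

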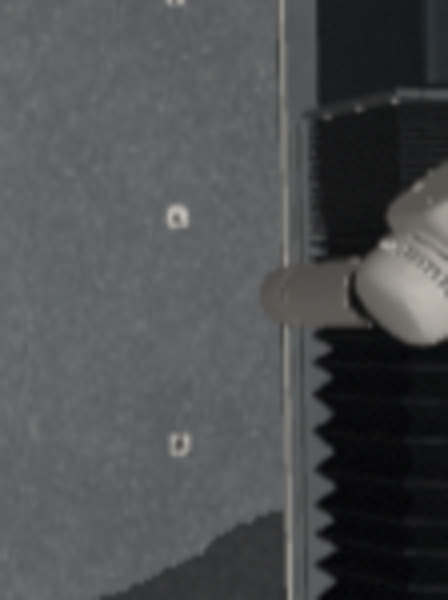

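View pics/crop4.png

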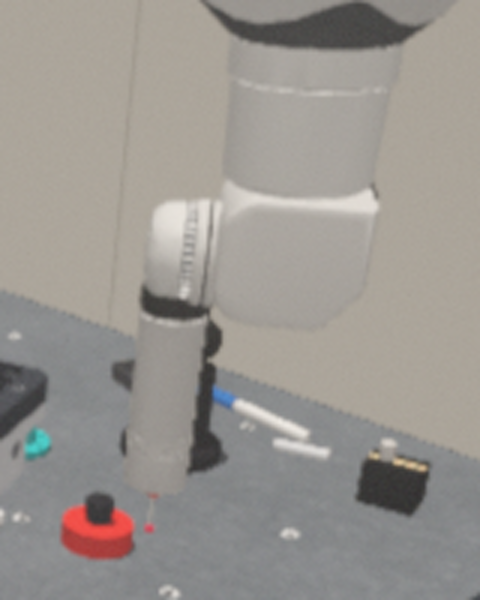

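```bash
python3 - <<'E'
from h import *
K,R,t=cam("scene");o=-R.T@t
for z in (0,.1,.2,.25,.3,.35,.4,.45):
    P=cast("scene",(390,236),z);print(P.round(3),proj("top",P).round(0))
D=lambda a:np.array([[np.cos(a),np.sin(a),0],[np.sin(a),-np.cos(a),0],[0,0,-1]])
for nm,p in dict(large=(.428,-.151),small=(.5425,-.3487),cover=(.5597,-.1796),flange=(.5598,-.0514),bear=(.681,-.1131),blue=(.6658,.0385),green=(.428,-.018)).items():
  for a in (0,90):
    print(nm,a,[None if q is None else np.round(q,2).tolist() for q in (robot.ik([*p,z],D(np.radians(a))) for z in (.025,.16))])
E
```

```text
[ 0.746 -0.362  0.   ] [362. 123.]
[ 0.593 -0.476  0.1  ] [420. 179.]
[ 0.439 -0.589  0.2  ] [491. 247.]
[ 0.362 -0.646  0.25 ] [533. 287.]
[ 0.286 -0.703  0.3  ] [579. 332.]
[ 0.209 -0.76   0.35 ] [632. 383.]
[ 0.132 -0.817  0.4  ] [692. 441.]
[ 0.055 -0.874  0.45 ] [761. 507.]
large 0 [[0.45, 0.45, -0.21, 2.16, 0.17, 0.55, -1.46], [0.53, 0.21, -0.29, 2.08, 0.08, 0.87, -1.37]]
large 90 [[0.65, 0.47, -0.44, 2.16, 0.36, 0.58, -0.06], [0.73, 0.23, -0.51, 2.07, 0.14, 0.87, 0.14]]
small 0 [[0.56, 0.69, -0.06, 1.69, 0.05, 0.77, -1.09], [0.58, 0.52, -0.08, 1.62, 0.05, 1.01, -1.08]]
small 90 [[0.74, 0.71, -0.29, 1.68, 0.27, 0.8, 0.32], [0.78, 0.54, -0.35, 1.61, 0.21, 1.03, 0.36]]
cover 0 [[0.39, 0.61, -0.17, 1.84, 0.15, 0.7, -1.44], [0.43, 0.43, -0.22, 1.76, 0.11, 0.96, -1.4]]
cover 90 [[0.62, 0.66, -0.48, 1.83, 0.42, 0.76, -0.08], [0.65, 0.47, -0.5, 1.76, 0.26, 0.99, 0.04]]
flange 0 [[0.23, 0.59, -0.24, 1.9, 0.21, 0.68, -1.71], [0.33, 0.4, -0.36, 1.82, 0.17, 0.95, -1.68]]
flange 90 [[0.48, 0.65, -0.58, 1.89, 0.5, 0.75, -0.38], [0.52, 0.44, -0.62, 1.82, 0.3, 0.98, -0.22]]
bear 0 [[0.24, 0.76, -0.18, 1.55, 0.16, 0.84, -1.57], [0.28, 0.6, -0.24, 1.48, 0.16, 1.07, -1.56]]
bear 90 [[0.49, 0.83, -0.56, 1.54, 0.51, 0.92, -0.24], [0.51, 0.66, -0.59, 1.48, 0.39, 1.12, -0.15]]
blue 0 [[0.09, 0.73, -0.28, 1.62, 0.25, 0.82, -1.86], [0.18, 0.58, -0.4, 1.55, 0.25, 1.06, -1.86]]
blue 90 [[0.3, 0.8, -0.6, 1.61, 0.54, 0.9, -0.49], [0.39, 0.66, -0.73, 1.54, 0.47, 1.12, -0.45]]
green 0 [[0.29, 0.43, -0.36, 2.22, 0.29, 0.54, -1.87], [0.46, 0.18, -0.53, 2.13, 0.12, 0.86, -1.71]]
green 90 [[0.42, 0.46, -0.51, 2.21, 0.41, 0.57, -0.41], [0.59, 0.2, -0.67, 2.13, 0.16, 0.87, -0.18]]
```

```bash
cat >> h.py <<'E'
D0=np.array([[1.,0,0],[0,-1,0],[0,0,-1]])
D90=np.array([[0,1.,0],[1,0,0],[0,0,-1]])
def st(msg=""):
    s=robot.get_state();print(msg,"t",round(s["time"],2),"p",np.round(s["ee_pos"],4),"op",round(s["opening"],4),"F",np.round(s["force"],1));return s
def pick(xy,h,op,ori=D0,hov=0.14,up=None):
    robot.move_ptp([*xy,hov],ori)
    robot.gripper_to(op)
    robot.move_linear([*xy,h+.03],0.25)
    if robot.move_linear([*xy,h],0.06,threshold=10): st("CONTACT on descent")
    robot.gripper_to(0.0) ; st("gripped")
    robot.move_linear([*xy,up or hov],0.2); return st("lifted")
def place(xy,h,op,ori=D0,hov=0.14,thr=8):
    robot.move_ptp([*xy,hov],ori)
    robot.move_linear([*xy,h+.025],0.2); robot.pause(0.1)
    c=robot.move_linear([*xy,h],0.04,threshold=thr); st(f"down contact={c}")
    robot.gripper_to(op); robot.pause(.1)
    robot.move_linear([*xy,h+.03],0.08)
    robot.move_linear([*xy,hov],0.25); st("released")
E
python3 - <<'E'
from h import *
robot.move_ptp([.32,-.38,.2],D0);st()
pick((.4315,-.1513),.0225,.08)
E
```

```text
t 1.07 p [ 0.3197 -0.3811  0.2003] op 0.0941 F [0.6 0.5 0.9]
gripped t 4.26 p [ 0.4316 -0.1514  0.0226] op 0.051 F [-0.3 -0.6  3. ]
lifted t 5.0 p [ 0.4309 -0.1511  0.1391] op 0.051 F [-0.6 -0.9 -1.8]
```

```bash
python3 - <<'E'
from h import *
place((.6658,.0385),.0325,.08)
robot.move_ptp([.5425,-.3487,.14],D0)
im=robot.grab_frame("top");cv2.imwrite("pics/top1.png",im[:,:,::-1])
im=robot.grab_frame("scene");cv2.imwrite("pics/scene1.png",im[:,:,::-1])
b=im[120:300,140:440];cv2.imwrite("pics/crop5.png",cv2.resize(b[:,:,::-1],None,fx=2.6,fy=2.6,interpolation=cv2.INTER_CUBIC))
b=cv2.imread("pics/top1.png")[100:300,180:400];cv2.imwrite("pics/crop6.png",cv2.resize(b,None,fx=3,fy=3,interpolation=cv2.INTER_CUBIC))
E
```

```text
down contact=True t 7.42 p [0.6653 0.0385 0.0325] op 0.0506 F [-1.3  0.4  6.9]
released t 9.16 p [0.6659 0.0384 0.1404] op 0.0798 F [-0.5 -0.9 -0.6]
```

View pics/crop5.png

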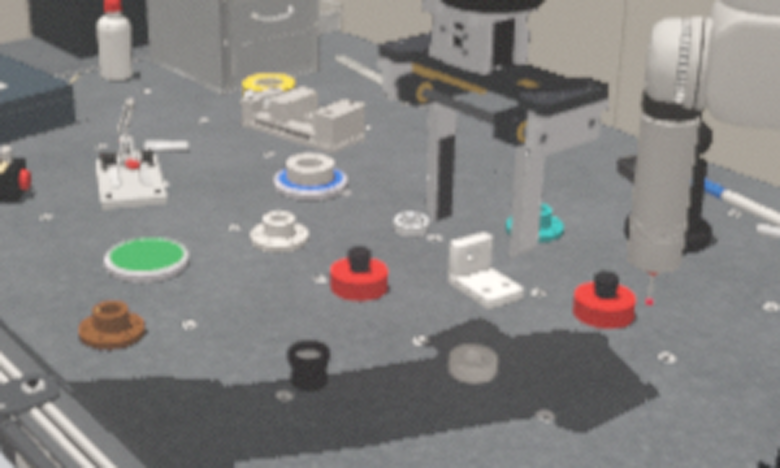

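View pics/crop6.png

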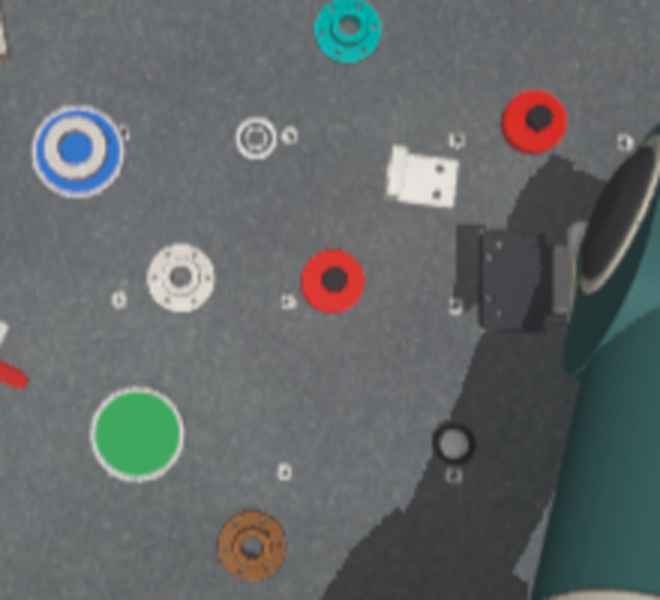

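```bash
python3 - <<'E'
from h import *
im=cv2.imread("pics/top1.png")[:,:,::-1].copy()
def inner(im,padfn,near,z,win=22,close=None):
    u0,v0=near[0]-win,near[1]-win
    c=cv2.resize(im[v0:v0+2*win,u0:u0+2*win],None,fx=4,fy=4,interpolation=cv2.INTER_LINEAR)
    p=padfn(c).astype(np.uint8)
    cs=cv2.findContours(p,cv2.RETR_EXTERNAL,cv2.CHAIN_APPROX_NONE)[0]
    h=cv2.convexHull(max(cs,key=cv2.contourArea));M=cv2.moments(h)
    f=np.zeros_like(p);cv2.drawContours(f,[h],-1,1,-1);f=cv2.erode(f,np.ones((9,9)))
    m=(f&(1-p)).astype(np.uint8)
    k=cv2.convexHull(max(cv2.findContours(m,cv2.RETR_EXTERNAL,cv2.CHAIN_APPROX_NONE)[0],key=cv2.contourArea));N=cv2.moments(k)
    g=lambda M:(np.array([M["m10"],M["m01"]])/M["m00"]+.5)/4-.5+[u0,v0]
    return cast("top",g(M),.01),cast("top",g(N),z),2*np.sqrt(N["m00"]/np.pi)/4*1.22/489*1e3
for th in (40,60,80):
    a,b,d=inner(im,lambda c:(c[...,2].astype(int)-c[...,0]>th),(206,150),.019)
    print(th,a.round(4),b.round(4),round(d,1),"diff mm",((b-a)*1e3).round(1)[:2])
uv,d=blob(im,lambda c:bright(c)|blue(c),(206,150));print(cast("top",uv,.007).round(4))
# scene: pad and ring
im=cv2.imread("pics/scene1.png")
print(proj("scene",[.6658,.0385,.01]),proj("scene",[.6658,.0385,.028]))
b=im[165:205,230:290];cv2.imwrite("pics/crop7.png",cv2.resize(b,None,fx=10,fy=10,interpolation=cv2.INTER_CUBIC))
E
```

```text
40 [0.6658 0.0383 0.01  ] [0.6669 0.0393 0.019 ] 51.9 diff mm [1. 1.]
60 [0.6658 0.0382 0.01  ] [0.6669 0.0393 0.019 ] 53.1 diff mm [1.2 1. ]
80 [0.6658 0.0382 0.01  ] [0.6669 0.0393 0.019 ] 54.1 diff mm [1.1 1. ]
[0.6663 0.0383 0.007 ]
[258.87754632 187.20797543] [258.83642859 181.32941225]
```

View pics/crop7.png

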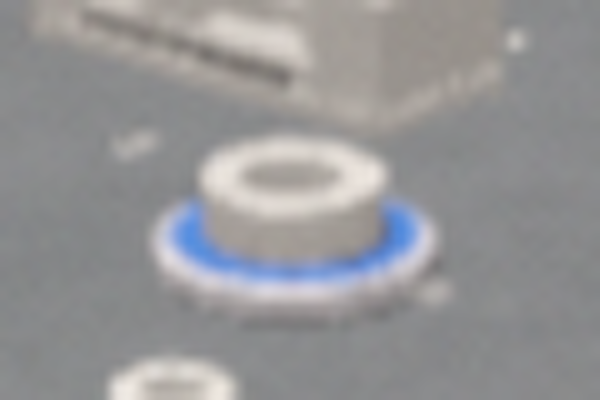

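```bash
cat >> h.py <<'E'
def inner(im,padfn,near,z,win=22):
    u0,v0=near[0]-win,near[1]-win
    c=cv2.resize(im[v0:v0+2*win,u0:u0+2*win],None,fx=4,fy=4,interpolation=cv2.INTER_LINEAR)
    p=padfn(c).astype(np.uint8)
    cs=cv2.findContours(p,cv2.RETR_EXTERNAL,cv2.CHAIN_APPROX_NONE)[0]
    h=cv2.convexHull(max(cs,key=cv2.contourArea));M=cv2.moments(h)
    f=np.zeros_like(p);cv2.drawContours(f,[h],-1,1,-1);f=cv2.erode(f,np.ones((9,9)))
    m=(f&(1-p)).astype(np.uint8)
    k=cv2.convexHull(max(cv2.findContours(m,cv2.RETR_EXTERNAL,cv2.CHAIN_APPROX_NONE)[0],key=cv2.contourArea));N=cv2.moments(k)
    g=lambda M:(np.array([M["m10"],M["m01"]])/M["m00"]+.5)/4-.5+[u0,v0]
    return cast("top",g(M),.01),cast("top",g(N),z),2*np.sqrt(N["m00"]/np.pi)/4*1.22/489*1e3
def squeeze(xy,h,op,ori,ori2=None,hov=.09):
    """centre on one axis by a squeeze"""
    robot.move_ptp([*xy,hov],ori); robot.gripper_to(op)
    robot.move_linear([*xy,h+.02],.2); 
    if robot.move_linear([*xy,h],.06,threshold=10): st("CONTACT")
    robot.gripper_to(0); s=st("squeezed"); return s
def letgo(op,hov=.09):
    p=robot.get_state()["ee_pos"]; robot.gripper_to(op); robot.pause(.05)
    robot.move_linear([p[0],p[1],p[2]+.03],.1); robot.move_linear([p[0],p[1],hov],.25)
E
python3 - <<'E'
from h import *
robot.move_ptp([.6658,.0378,.14],D90)
squeeze((.6656,.0385),.0325,.08,D90)
robot.move_linear([.6656,.0385,.0355],.05); robot.move_linear([.6656,.0377,.0355],.03)
robot.move_linear([.6656,.0377,.0327],.03,threshold=8);robot.pause(.1); st("down"); letgo(.08,.12)
robot.move_ptp([.5425,-.3487,.14],D0)
im=robot.grab_frame("top");cv2.imwrite("pics/top2.png",im[:,:,::-1])
a,b,d=inner(im,blue,(206,150),.019);print(a.round(4),b.round(4),d,((b-a)*1e3).round(1))
st()
E
```

```text
squeezed t 14.19 p [0.6657 0.0385 0.0327] op 0.0508 F [-1.2  0.2  1.4]
down t 15.04 p [0.6657 0.0378 0.0327] op 0.0508 F [ 1.   0.7 -0.3]
[0.6658 0.0382 0.01  ] [0.6664 0.0386 0.019 ] 53.058378278864275 [0.6 0.3 9. ]
 t 18.12 p [ 0.5433 -0.3472  0.1398] op 0.0801 F [ 0.5 -0.1 -0.6]
```

```bash
python3 - <<'E'
from h import *
xy=(.5425,-.3487)
squeeze(xy,.0215,.062,D0); letgo(.062)
squeeze(xy,.0215,.062,D90)
robot.move_linear([*xy,.14],.2)
place((.6657,.0378),.0497,.062,D90,hov=.15)
robot.move_ptp([.5597,-.1796,.16],D0)
im=robot.grab_frame("top");cv2.imwrite("pics/top3.png",im[:,:,::-1])
a=im[125:175,180:230,::-1];sc=robot.grab_frame("scene")[155:205,230:290,::-1]
cv2.imwrite("pics/crop8.png",np.hstack([cv2.resize(a,(400,400),interpolation=cv2.INTER_CUBIC),cv2.resize(sc,(400,400),interpolation=cv2.INTER_CUBIC)]))
st()
E
```

```text
squeezed t 20.32 p [ 0.5426 -0.3488  0.0217] op 0.0373 F [ 0.5 -0.2  2.3]
squeezed t 24.61 p [ 0.5426 -0.3488  0.0217] op 0.0374 F [-0.1 -0.2  2.3]
down contact=True t 28.09 p [0.6653 0.0377 0.0496] op 0.0373 F [-1.5 -0.4  8.4]
released t 29.74 p [0.6658 0.0377 0.1505] op 0.062 F [-0.7  0.5 -1.1]
 t 30.85 p [ 0.5601 -0.1782  0.1595] op 0.0622 F [-0.1 -0.1  0.2]
```

View pics/crop8.png

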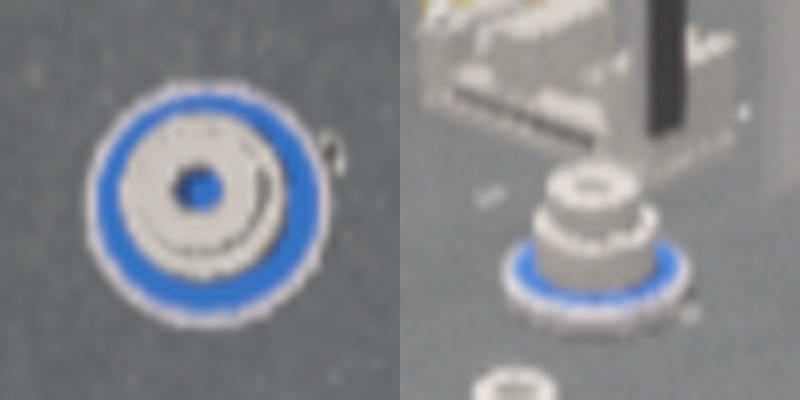

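```bash
python3 - <<'E'
from h import *
xy=(.5597,-.1796)
squeeze(xy,.0415,.05,D0,hov=.11); letgo(.05,.11)
squeeze(xy,.0415,.05,D90,hov=.11)
robot.move_linear([*xy,.16],.2)
place((.6657,.0378),.0696,.05,D90,hov=.17,thr=7)
robot.move_ptp([.5597,-.0514,.15],D0)
im=robot.grab_frame("top");cv2.imwrite("pics/top4.png",im[:,:,::-1])
a=im[125:175,180:230,::-1];s=robot.grab_frame("scene")[:,:,::-1];sc=s[145:205,220:300]
cv2.imwrite("pics/scene4.png",s)
cv2.imwrite("pics/crop9.png",np.hstack([cv2.resize(a,(320,320),interpolation=cv2.INTER_CUBIC),cv2.resize(sc,(427,320),interpolation=cv2.INTER_CUBIC)]))
st()
E
```

```text
squeezed t 33.04 p [ 0.5598 -0.1797  0.0416] op 0.0209 F [-0.2  0.5  2.1]
squeezed t 37.45 p [ 0.5597 -0.1796  0.0416] op 0.021 F [-0.8  0.2  2.9]
down contact=True t 40.39 p [0.6653 0.0377 0.0695] op 0.0206 F [-2.3 -0.9  8. ]
released t 42.1 p [0.6658 0.0377 0.1705] op 0.0498 F [-1.1 -0.5 -0.5]
 t 43.41 p [ 0.5599 -0.051   0.1497] op 0.0499 F [-1.3  0.5 -0.3]
```

View pics/crop9.png

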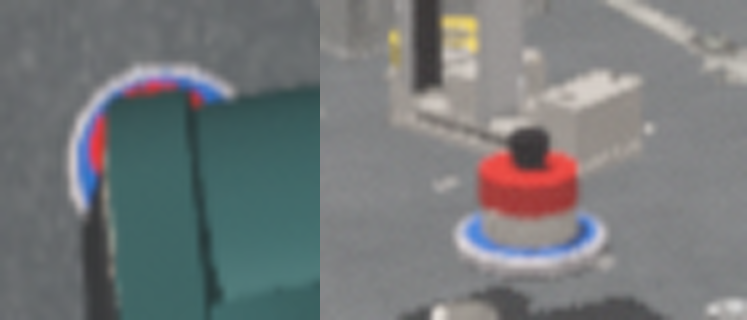

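```bash
python3 - <<'E'
from h import *
xy=(.5595,-.0518)
squeeze(xy,.032,.055,D0,hov=.10); letgo(.055,.10)
squeeze(xy,.032,.055,D90,hov=.10)
robot.move_linear([*xy,.14],.2)
place((.4274,-.0187),.0422,.055,D90,hov=.14)
robot.move_ptp([.681,-.1131,.14],D0)
im=robot.grab_frame("top");cv2.imwrite("pics/top5.png",im[:,:,::-1])
a,b,d=inner(im,green,(226,244),.0155);print(a.round(4),b.round(4),round(d,1),((b-a)*1e3).round(1))
s=robot.grab_frame("scene")[:,:,::-1]
cv2.imwrite("pics/crop10.png",np.hstack([cv2.resize(im[219:269,200:250,::-1],(400,400),interpolation=cv2.INTER_CUBIC),cv2.resize(s[190:240,170:220],(400,400),interpolation=cv2.INTER_CUBIC)]))
st()
E
```

```text
squeezed t 45.45 p [ 0.5596 -0.0518  0.0321] op 0.0293 F [ 0.5 -0.1  3.1]
squeezed t 49.76 p [ 0.5596 -0.0518  0.0321] op 0.0299 F [-0.8 -1.3  2.2]
down contact=True t 52.29 p [ 0.427  -0.0186  0.042 ] op 0.0291 F [-1.5 -1.3  6.9]
released t 53.94 p [ 0.4275 -0.0191  0.1401] op 0.0547 F [-0.7  0.4 -0.5]
[ 0.4282 -0.0181  0.01  ] [ 0.4273 -0.0179  0.0155] 58.6 [-0.9  0.3  5.5]
 t 55.29 p [ 0.6805 -0.113   0.1399] op 0.0553 F [-0.   0.3 -0.2]
```

View pics/crop10.png

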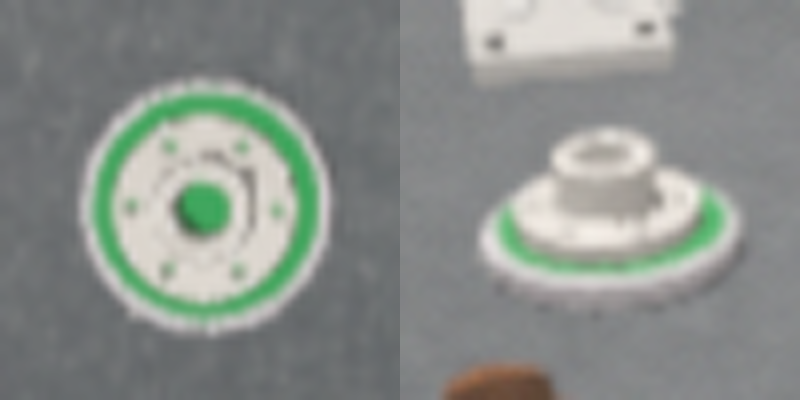

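```bash
python3 - <<'E'
from h import *
xy=(.6803,-.1138)
squeeze(xy,.0208,.058,D0,hov=.10); letgo(.058,.10)
squeeze(xy,.0208,.058,D90,hov=.10)
robot.move_linear([*xy,.14],.2)
place((.4273,-.0187),.0550,.055,D90,hov=.15,thr=6)
robot.move_ptp([.45,-.33,.2],D90)
im=robot.grab_frame("top");cv2.imwrite("pics/top6.png",im[:,:,::-1])
s=robot.grab_frame("scene")[:,:,::-1];cv2.imwrite("pics/scene6.png",s)
cv2.imwrite("pics/crop11.png",np.hstack([cv2.resize(im[219:269,200:250,::-1],(400,400),interpolation=cv2.INTER_CUBIC),cv2.resize(s[190:240,170:220],(400,400),interpolation=cv2.INTER_CUBIC)]))
cv2.imwrite("pics/crop12.png",cv2.resize(im[80:300,100:420,::-1],None,fx=2.5,fy=2.5,interpolation=cv2.INTER_CUBIC))
st()
E
```

```text
squeezed t 57.32 p [ 0.6804 -0.1138  0.0209] op 0.0332 F [-1.2  0.8  1.5]
squeezed t 61.72 p [ 0.6804 -0.1138  0.0209] op 0.0336 F [-0.1  0.4  1.2]
down contact=True t 64.72 p [ 0.4269 -0.0187  0.0551] op 0.0336 F [-0.2  0.   5.2]
released t 66.3 p [ 0.4274 -0.0191  0.1501] op 0.0547 F [-0.4  0.3 -0.9]
 t 67.6 p [ 0.4505 -0.3284  0.1999] op 0.055 F [-0.1 -0.9  0. ]
```

View pics/crop11.png

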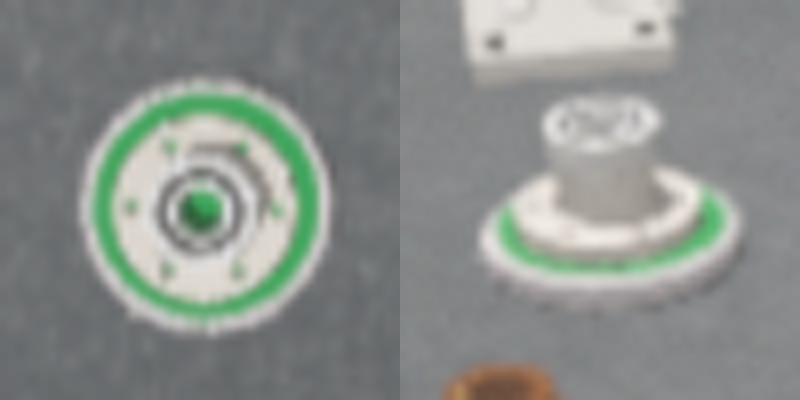

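View pics/crop12.png

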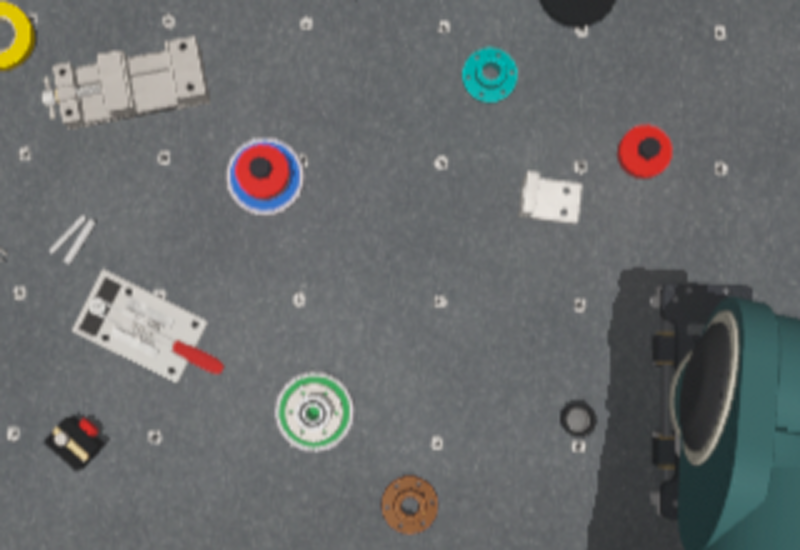

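View pics/scene6.png

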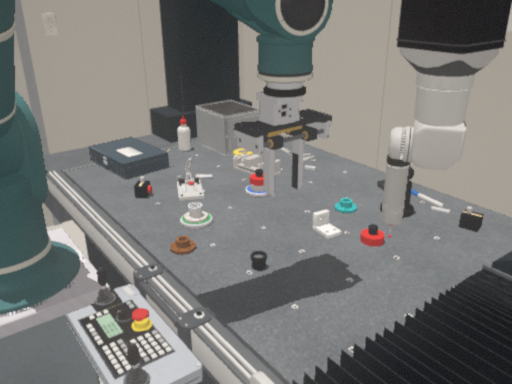

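```bash
python3 - <<'E'
from h import *
im0=cv2.imread("pics/top0.png")[:,:,::-1].copy();im=robot.grab_frame("top")
for n,p in dict(bracket=(320,158),loupe=(331,247),magA=(130,257),magB=(397,48)).items():
    f=lambda i:i[p[1]-14:p[1]+14,p[0]-18:p[0]+18].astype(np.float32).mean(2)
    print(n,cv2.phaseCorrelate(f(im0),f(im))[0])
a,b,d=inner(im,blue,(206,150),.028);print("pad",a.round(4),"stack outline",b.round(4))
uv,d=blob(im,red,(205,148));print("cover red",cast("top",uv,.038).round(4))
robot.sign_off();st()
E
```

```text
bracket (0.030991444237280064, 0.012181542679583046)
loupe (-0.10026408771986439, -0.2718123488055948)
magA (-0.02362820508309227, 0.05865591149939142)
magB (-0.0008895273267022219, -0.022349556011684868)
pad [0.6632 0.0371 0.01  ] stack outline [0.6633 0.037  0.028 ]
cover red [0.666  0.0387 0.038 ]
the job is handed in; nothing more can be done
the job is handed in; nothing more can be done
```

The job is done and handed in at about 68 s of the 136 s allowed. The gripper is open and clear of both stacks.

- **Blue stand:** I stacked the large ring, the small ring and the leftmost red cover, in that order. The large ring was first about 1 mm off in each direction, so I regrasped it. After that the top camera put it 0.6 mm off in x and 0.3 mm off in y.
- **Cover:** it came to rest at the height expected for standing on the large ring. The scene view shows it straight and sitting on that ring. Its red outline measured (0.666, 0.0387), against the stand centre at about (0.666, 0.038).
- **Green stand:** the steel flange, hub up, is about 0.9 mm off the pad centre in x and 0.3 mm in y, which I left. The bearing looks flat and centred on the hub in both views, and it touched down at the expected height.
- **Bystanders:** the bracket and magnetic base show no shift between the first and last pictures. The loupe shows 0.3 px, and the arm's shadow beside it is the likely cause.

**Checks that disagreed:**
- The last stack-versus-pad outline check is not reliable, because the stack hides one side of the pad. It put the pad at (0.6632, 0.0371), away from earlier readings.
- The camera reads about 0.7 mm high in x and 0.8 mm high in y relative to the robot. I allowed for this when placing the flange.

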